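Set the coffee capsule canister to blue and lock its lid

ROBOT

A 7-joint arm with a two-finger parallel gripper is mounted at the origin on the work surface. World frame = base frame: x ahead of the robot, y to its left, z up, the work surface at z = 0. Lengths are in m, angles in degrees, forces in N, time in s.
With the tool pointing down it reaches from about 0.4 to 0.925 m from the base axis. Payload 5.6 kg.
Tool frame: the origin (TCP) lies on the centre line of the jaws, within the pads' length; the fingertips stand 19 mm ahead of it and the grasp point (between the pads) is the TCP; z points along the fingers, y is the line along which they close (so a half turn about z gives the same grasp; the last joint's range is limited). The gripper opens to 85 mm and grips with 20 to 120 N. Pads are 22 mm wide; open, the fingers measure 114 mm over their backs; the gripper's body (76 mm by 85 mm) begins 54 mm behind the grasp point. The pads swing forward as they close: fully open they stand 13 mm farther back than shut.
Start: joints at [74.026, 26.786, -0.665, 91.828, 0.344, 61.387, -3.226], TCP at [0.152, -0.632, 0.25] pointing down, gripper open.
Joint ranges: [-144.91, 144.91], [-17.63, 115.5], [-89.93, 88.59], [15.96, 139.68], [-74.01, 254.01], [8.47, 105.57], [-167.45, 167.45]. Speed limits (degrees/s): [147.25, 147.25, 180, 180, 180, 180, 180].

INTERFACE

Orientations are given as a 3x3 rotation matrix whose columns are the frame's x, y, z axes.
In Python, from cell import r, optics, find_in, silhouettes, tip_of gives the robot as it stands.
- The arm moves only by the tool apply_moves, never from a script. Its argument "moves" is a list of rows, each an object of numbers: "dx", "dy", "dz": the shift along the tool's x, y, z as a fraction of full scale; "ax", "ay", "az": the turn, a rotation vector about the tool's x, y, z as a fraction of full scale. In form: [{"dx": .., "dy": .., "dz": .., "ax": .., "ay": .., "az": ..}, ...]. A call has 1 to 20 rows; each row is the pose to reach, as a shift and turn from the pose commanded when the call began, along the tool's axes at that moment; what a row does not reach only later rows make up. Full scale, the value 1, is 20 cm for a shift and 90 degrees for a turn. A row lasts 1/8 s, in which the tool goes at most 62.5 mm and 10.7 degrees, less where a joint would pass 70% of its speed; a pose out of reach is approached as far as the arm can. A call with a number of a shift or a turn outside -1 to 1 is refused whole. A call with a gripper value outside its range is refused whole. "fingers" is the closure in counts, from 0 (fully open) to 255 (shut), set as the call begins (left out, the last holds). The fingers move at their own pace and stop on an object; "squeeze" is the grip in N (left out, the last holds). Time passes only in rows, so rows that repeat a pose let the fingers close. It gives the time, the measured TCP pose, the force, the opening and the grip force at its end, in the units of the state.
- r.read_state(): the state, without advancing time (a new reading comes with each control period).
- optics.capture(name): name is "side" or "top"; returns a dict with "frame" (420x560x3 uint8, red, green, blue), "fx", "fy", "cx", "cy" (pixels), "R" (3x3) and "t" (3): a world point X has camera coordinates R X + t. Camera axes: x right, y down, z forward; pixel columns grow to the right and rows downward; lengths in m; the calibration is good to about 2 mm. A picture is of the moment at which its call begins. There is no depth.
- r.finish_job(): hands the job in; it is judged then, once.
Trained networks look in the newest picture that a camera, given by its name, has taken for a name from the list of things; names that differ only in an ending like _2 or _b are one class to them, and where a whole thing is asked for, a point or a joint stands for the part that bears it (a point fixed in the world has none). Each returns a list of dicts, best first, with "confidence" (0 to 1); they miss things now and then, are a little off and sometimes report something else, mostly with a low value. They report only what shows in the picture. A call takes as long as a camera call.
- find_in(label, camera): "extent" ([left, top, right, bottom] in pixels, round what is visible of it).
- silhouettes(label, camera): "mask" (420x560 bool, what is visible of it) and "extent" ([left, top, right, bottom] in pixels, round what is visible of it).
- tip_of(label, camera): "xy" ([column, row] in pixels: a listed point, or the origin of a listed thing).
The state is a dict: "clock": time; "qpos": joint angles; "qd": joint speeds; "tau": joint torques, N m; "tool_pos": TCP position; "tcp_rot": TCP orientation; "contact_force": force on the tool from outside, world axes, zero at the start; "wrist_torque": the same for the moment, N m; "opening": opening from 0.0 (shut) to 1.0 (fully open); "gripper_force": force on a finger pad.
Only numpy, scipy, OpenCV 4.12 (cv2) and the standard library are available. Lean on these libraries where they do the work, as an engineer would, in place of code of your own. Each camera call takes 0.05 s, during which the arm holds its last target. There are 200 camera calls.

TASK

Set the leaning coffee-capsule canister to blue: swing its white lid round by the black post until the lid's window stands squarely over the blue compartment (the one at the blue tab). Then lock the lid: tighten the copper wing screw in the middle clockwise until its clutch just starts to slip, stop there, and let go; leave the mug, jar and tin standing where they are.

Things in the scene. Friction and masses are not known exactly. Their poses are not given: they have to be found in the camera images.
- stand: fixed birch stand, 200 x 160 mm base plate, with a cream round canister (176 mm diameter, does not turn in it) leaning 23 degrees towards the stand's -x (the robot). Origin: centre of the plate's underside, z up. Canister axis: from (20, 0, 62) mm in this frame (centre of its bottom) along (-0.391, 0, 0.921); along it: lid's top face at 88 mm, steel collar 88 to 98, copper wing 103 to 137
- blue_well (a point): centre of the blue compartment's mouth, 52 mm from the canister's axis, in the plane of the lid's top face. z: canister's axis, outwards. Four tabs (blue, red, yellow, green, 90 degrees apart, 30 mm wide) stick out of the canister's rim below the lid, to 109 mm from the axis, each in line with its compartment
- lid_window (a point): centre of the window (about 48 mm x 48 mm) in the white round lid (180 mm diameter), 52 mm from the axis, in the plane of the lid's top face. It must come over blue_well. z axis: the canister's axis, outwards
- lid_post_top (a point): centre of the top of the lid's grip: a black round post, 22 mm diameter, 45 mm long, standing up from the lid along the canister's axis direction, 75 mm from the axis straight across from the window. z axis: along the post, outwards
- lid (a joint): turn of the lid about the canister's axis, rad, growing counter-clockwise seen from above; free within +-2.6, about 2 N at the post turns it, it stays where it is left. Starts about 0.5 to 2.0 rad clockwise of the blue compartment
- wing_top (a point): centre of the top face of the copper wing grip, on the canister's axis. The wing is a bar 64 mm long (along this point's x), 18 mm wide (y), 34 mm tall (z, the canister's axis, outwards); a white line marks its +x half
- screw_mark (a point): red mark on the steel collar (radius 28 mm) below the wing, 22 mm from the axis. The collar is the screw itself: mark and wing's white line run together until the clutch slips, then the mark stands still and the wing runs ahead
- screw (a joint): turn of the screw (steel collar), rad, growing as it tightens (clockwise seen from above). It starts loose, between 0 and 0.7, turns with about 0.05 N m, and comes hard up at 1.2, its tight seat
- wing (a joint): slip of the wing on the screw through its drag clutch, rad: 0 until it slips, growing when the wing is turned clockwise on a seated screw. The clutch slips at about 0.3 N m, with no clicks. A first slip of 0.06 to 0.45 is right; beyond 0.5 is over-turned
- mug: bystander: loose white mug, 80 mm diameter, 90 mm tall, origin at the centre of its underside, z up
- jam_jar: bystander: loose jam jar with red cap, 68 mm diameter, 100 mm tall, origin at the centre of its underside, z up
- tea_tin: bystander: loose green tin, 72 mm diameter, 110 mm tall, origin at the centre of its underside, z up

How it is judged:
By the outcome, as a careful person would: the job done as asked, in the order asked, and still so for the second after the job is handed in, with the robot touching nothing.
It also fails if it takes over 61 s, if anything falls off the work surface, if the arm or the gripper's body presses on something with over 40 N, if the wrist force passes 120 N, or if a joint passes its speed limit or range.

## Working session

There is one attempt and no reset: what is moved stays moved. The work goes in short steps, Python scripts to look and compute and a tool call to move; the robot and the scene stay as the last step left them, time stands still between calls to the robot, and variables do not carry over. Pictures are saved under pics/ and viewed, at most 10 in all, crops included, and the job is handed in when it is done.

Besides the shell and the picture viewer there is one more tool, called after ">>>" in YAML: its name, and indented under it one key for each argument. apply_moves: Moves the arm, as the interface text tells. Its arguments: {"type":"object","properties":{"moves":{"type":"array"},"fingers":{"type":"number"},"squeeze":{"type":"number"}},"required":["moves"]}

```bash
mkdir -p pics; ls; cat > h.py <<'E'
import numpy as np, cv2
from cell import r, optics, find_in, silhouettes, tip_of
E
python3 - <<'E'
from h import *
import pickle
C={}
for n in ("side","top"):
    c=optics.capture(n); C[n]=c
    cv2.imwrite(f"pics/{n}0.png",c["frame"][:,:,::-1])
    print(n,c["fx"],c["cx"],c["cy"],"cam pos",-np.array(c["R"]).T@np.array(c["t"]), np.round(c["R"],3).tolist())
    for l in ("stand","blue_well","lid_window","lid_post_top","wing_top","screw_mark","mug","jam_jar","tea_tin"):
        print(l,[(np.round(d["xy"],1).tolist(),round(d["confidence"],2)) for d in tip_of(l,n)[:3]])
pickle.dump(C,open("c0.pkl","wb"))
print(r.read_state())
E
```

```text
pics
side 386.77717343345535 282.3885351865091 210.15299991569367 cam pos [ 0.57128567 -0.4687516   0.71862906] [[0.992, -0.122, 0.013], [-0.081, -0.732, -0.677], [0.092, 0.671, -0.736]]
stand [([243.6, 294.6], 0.74)]
blue_well [([243.7, 245.7], 0.61)]
lid_window [([224.7, 236.9], 0.6)]
lid_post_top [([241.6, 271.0], 0.6)]
wing_top [([224.0, 239.7], 0.96)]
screw_mark [([243.6, 250.9], 0.73), ([325.0, 243.0], 0.32)]
mug [([225.4, 218.1], 0.98)]
jam_jar [([283.2, 403.9], 0.59)]
tea_tin [([326.2, 243.5], 0.61)]
top 439.64858723301876 272.54674679001477 211.53875439674746 cam pos [0.52627474 0.044558   1.11850662] [[0.023, -1.0, 0.013], [-0.99, -0.025, -0.137], [0.137, -0.01, -0.991]]
stand [([300.0, 259.2], 0.71)]
blue_well []
lid_window [([282.6, 277.1], 0.96)]
lid_post_top [([342.6, 260.1], 0.97)]
wing_top [([308.1, 273.9], 0.55)]
screw_mark [([310.7, 257.6], 0.63)]
mug [([212.6, 274.1], 0.58)]
jam_jar [([390.6, 241.1], 0.69)]
tea_tin [([259.0, 182.0], 0.93)]
{'clock': 1.0, 'qpos': array([74.02540452, 26.78242995, -0.66253198, 91.82817824,  0.34049912,
       61.38609994, -3.22635321]), 'qd': array([ 0.01760628, -0.11502749, -0.02071647,  0.07300174, -0.14130511,
       -0.026119  , -0.03180441]), 'tau': array([ 4.76036221e-04, -5.32248080e+01,  2.17677222e-02, -2.51639897e+01,
        1.14600497e-02,  1.00418660e-03,  7.78174922e-06]), 'tool_pos': array([ 0.15181388, -0.6320331 ,  0.25032658]), 'tcp_rot': array([[ 9.72358729e-01,  2.33491975e-01,  1.98362437e-05],
       [ 2.33491976e-01, -9.72358724e-01, -8.98440561e-05],
       [-1.68992148e-06,  9.19922559e-05, -9.99999996e-01]]), 'contact_force': array([0.22488278, 0.03717473, 0.35734621]), 'wrist_torque': array([-0.0028339 , -0.00197973, -0.00977644]), 'gripper_force': 0.0, 'opening': 1.0017812936113772}
```

```bash
python3 - <<'E'
import pickle,cv2,numpy as np
C=pickle.load(open("c0.pkl","rb"))
a=[]
t=C["top"]["frame"][140:340,170:430,::-1]; s=C["side"]["frame"][170:420,150:410,::-1]
a=np.hstack([cv2.resize(x,(400,int(x.shape[0]*400/260)),interpolation=3)[:307] if i==0 else cv2.resize(x,(400,385),interpolation=3)[:307] for i,x in enumerate((t,s))])
cv2.imwrite("pics/crop0.png",a)
E
```

```text
(no output)
```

View pics/crop0.png

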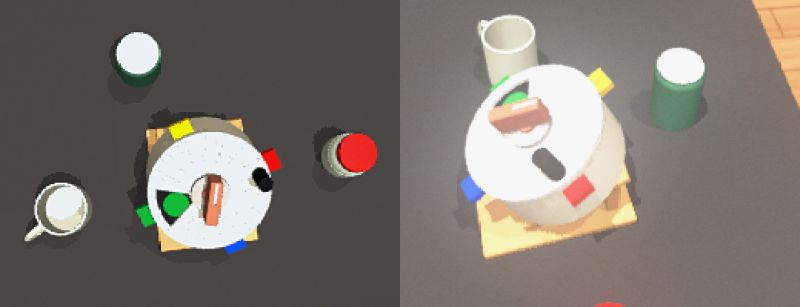

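View pics/side0.png

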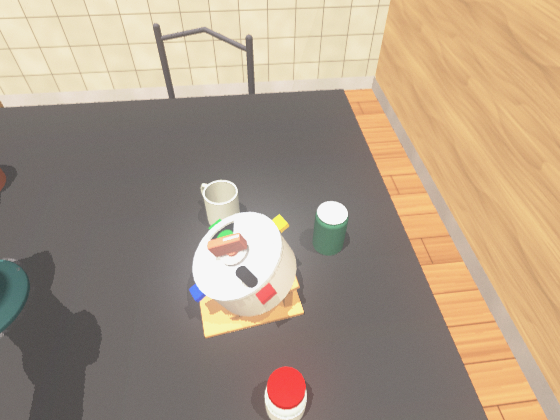

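View pics/top0.png

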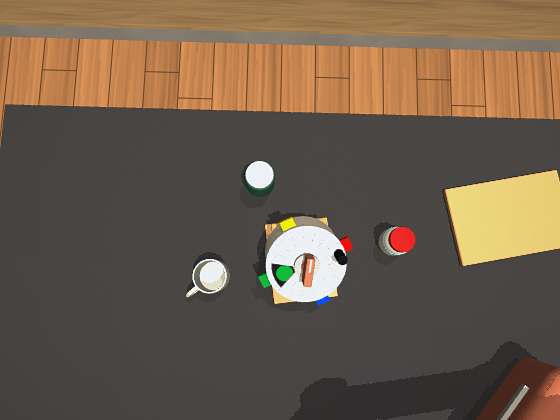

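The top view shows the window over green at (283,275), the post at (341,257) near red and the blue tab at (323,300). The wing lies along about (308,270). The lid therefore needs roughly 90° CCW. Next I fit the stand pose.

```bash
cat >> h.py <<'E'
from scipy.optimize import least_squares
TH=np.deg2rad(23)
def proj(c,X):
    p=np.atleast_2d(X)@np.array(c["R"]).T+np.array(c["t"]); return np.c_[c["fx"]*p[:,0]/p[:,2]+c["cx"],c["fy"]*p[:,1]/p[:,2]+c["cy"]]
def frame(p):  # x,y,yaw -> canister frame (R: e1 uphill-ish, e2, axis), base
    x,y,w=p[:3]; Rz=np.array([[np.cos(w),-np.sin(w),0],[np.sin(w),np.cos(w),0],[0,0,1]])
    a=np.array([-np.sin(TH),0,np.cos(TH)]); e1=np.array([np.cos(TH),0,np.sin(TH)])
    return Rz@np.c_[e1,[0,1,0],a], np.array([x,y,0])+Rz@[.02,0,.062]
def P(p,rad,ang,h):
    R,b=frame(p); ang=np.atleast_1d(ang); return b+(R@np.array([rad*np.cos(ang),rad*np.sin(ang),h+0*ang])).T
def tabmask(f,name):
    hsv=cv2.cvtColor(f,cv2.COLOR_RGB2HSV); lo,hi={"blue":(105,125),"yellow":(22,32),"green":(50,75)}[name]
    return (hsv[...,0]>=lo)&(hsv[...,0]<=hi)&(hsv[...,1]>120)&(hsv[...,2]>90)
E
python3 - <<'E'
from h import *
import pickle
C=pickle.load(open("c0.pkl","rb"))
obs={}
for n in C:
    C[n]=c=optics.capture(n)
    d=silhouettes("lid",n); print(n,[(x["confidence"],x["extent"]) for x in d[:2]])
    m=d[0]["mask"].astype(np.uint8); h=cv2.convexHull(max(cv2.findContours(m,0,1)[0],key=cv2.contourArea))[:,0]
    obs[n]=h.astype(float); print(len(h),h.min(0),h.max(0))
    s=silhouettes("stand",n)
    print("stand",[(x["confidence"],x["extent"]) for x in s[:2]])
    f=c["frame"].copy()
    for col in ("blue","yellow","green"):
        k,l,st,ce=cv2.connectedComponentsWithStats(tabmask(f,col).astype(np.uint8))
        print(col,[(st[i,4],np.round(ce[i],1).tolist()) for i in range(1,k) if st[i,4]>15 and abs(ce[i]-h.mean(0)).max()<80])
pickle.dump((C,obs),open("c1.pkl","wb"))
def res(p):
    o=[]
    for n in C:
        q=proj(C[n],P(p,.09,np.linspace(0,2*np.pi,720),.088))
        o.append([cv2.pointPolygonTest(q.astype(np.float32).reshape(-1,1,2),tuple(map(float,z)),True) for z in obs[n]])
    return np.concatenate(o)
for w0 in (-.4,0,.4):
    s=least_squares(res,[.45,-.02,w0],loss="soft_l1",f_scale=1,diff_step=1e-3)
    print(s.x,np.rad2deg(s.x[2]),s.cost,np.abs(res(s.x)).mean())
E
```

```text
side [(0.65, [189.3, 213.7, 302.4, 338.8]), (0.64, [190.9, 214.0, 283.4, 301.6])]
26 [190 213] [303 337]
stand [(0.66, [187.3, 215.7, 302.6, 339.2]), (0.47, [192.9, 213.3, 282.2, 299.6])]
blue [(np.int32(138), [195.7, 292.6])]
yellow [(np.int32(147), [280.3, 222.5])]
green [(np.int32(16), [214.4, 223.6]), (np.int32(31), [223.8, 233.0])]
top [(0.96, [264.4, 225.9, 347.4, 301.8])]
39 [266 225] [347 301]
stand [(0.96, [258.6, 217.0, 352.4, 306.3]), (0.15, [259.9, 216.5, 350.4, 305.2])]
blue [(np.int32(75), [322.7, 300.4])]
yellow [(np.int32(141), [287.4, 223.8]), (np.int32(19), [284.5, 298.3])]
green [(np.int32(16), [255.5, 187.9]), (np.int32(204), [283.7, 272.5]), (np.int32(108), [264.1, 280.4])]
[ 0.56045822 -0.03826672  0.52753106] 30.22530351175386 401.98728575175085 6.833503176417719
[ 0.56045721 -0.0382642   0.52810467] 30.258169001948357 401.9873048979012 6.833717900344041
[ 0.56045725 -0.03826569  0.52819771] 30.263499562493895 401.98736520553064 6.833728537666353
```

```bash
python3 - <<'E'
from h import *
import pickle
C,obs=pickle.load(open("c1.pkl","rb"))
d=[x for x in silhouettes("lid","side") if x["extent"][2]<292 and x["extent"][3]<310][0]
cs=[x for x in [d]]
m=d["mask"].astype(np.uint8); obs["side"]=cv2.convexHull(max(cv2.findContours(m,0,1)[0],key=cv2.contourArea))[:,0].astype(float)
# red tab
for n in C:
    hsv=cv2.cvtColor(C[n]["frame"],cv2.COLOR_RGB2HSV); mm=((hsv[...,0]<5)|(hsv[...,0]>174))&(hsv[...,1]>150)&(hsv[...,2]>120)
    k,l,st,ce=cv2.connectedComponentsWithStats(mm.astype(np.uint8)); print(n,[(st[i,4],np.round(ce[i],1).tolist()) for i in range(1,k) if st[i,4]>12])
tabs=[("side","b",(195.7,292.6)),("side","y",(280.3,222.5)),("top","b",(322.7,300.4)),("top","y",(287.4,223.8)),("top","g",(264.1,280.4)),("top","r",(347,244)),("side","r",(266,293.5))]
off={"b":0,"r":1,"y":2,"g":3}
def res(p,full=False):
    o=[]
    for n in C:
        q=proj(C[n],P(p,.09,np.linspace(0,2*np.pi,720),.088)).astype(np.float32).reshape(-1,1,2)
        o.append([cv2.pointPolygonTest(q,tuple(map(float,z)),True) for z in obs[n]])
    for n,c,uv in tabs:
        o.append((proj(C[n],P(p,.099,p[3]+off[c]*np.pi/2,p[4]))[0]-uv)*1.5)
    return o if full else np.concatenate(o)
for w0 in (0,.3):
    s=least_squares(res,[.5,-.04,w0,np.pi,.075],loss="soft_l1",f_scale=1,diff_step=1e-3)
    print(s.x,np.rad2deg(s.x[2:4]),s.cost); 
for o in res(s.x,True): print(np.round(o,1))
p=s.x
print("lid centre",P(p,0,0,.088),"wing top",P(p,0,0,.137), "blue",P(p,.052,p[3],.088))
for n,l,uv,rad,h,o in (("top","win",(282.6,277.1),.052,.088,0),("top","post",(342.6,260.1),.075,.133,np.pi)):
    f=lambda a:proj(C[n],P(p,rad,a[0]+o,h))[0]-uv
    t=least_squares(f,[p[3]-1.5]); print(l,np.rad2deg(t.x),t.fun)
f=C["side"]["frame"].copy(); im=[]
for n in C:
    f=cv2.resize(C[n]["frame"],None,fx=4,fy=4,interpolation=3)
    for A in (P(p,.09,np.linspace(0,6.3,60),.088),P(p,.109,p[3]+np.arange(4)*np.pi/2,p[4]),P(p,0,0,.137),P(p,.075,t.x[0]+np.pi,.133)):
        for u in proj(C[n],A): cv2.circle(f,tuple(int(v*4+1.5) for v in u),2,(255,0,255),-1)
    R,b=frame(p);w=p[2]
    for sx in(-.1,.1):
        for sy in (-.08,.08):
            X=[p[0]+sx*np.cos(w)-sy*np.sin(w),p[1]+sx*np.sin(w)+sy*np.cos(w),.0]
            u=proj(C[n],X)[0]; cv2.circle(f,tuple(int(v*4+1.5) for v in u),4,(0,255,255),-1)
    im.append(f[820:1360,1020:1420] if n=="top" else f[820:1360,740:1240][:,:400])
cv2.imwrite("pics/fit.png",np.hstack(im)[:,:,::-1]); np.save("p.npy",p)
E
```

```text
side [(np.int32(1278), [285.9, 387.3])]
top [(np.int32(506), [402.2, 239.1]), (np.int32(123), [346.1, 243.7])]
[ 0.5597051  -0.03959487  0.14631427  3.4580159   0.07545814] [  8.38319032 198.12971675] 13.590369069447815
[ 0.55970517 -0.03959452  0.14640046  3.45791753  0.07546065] [  8.38812828 198.12408054] 13.590435151145297
[ 0.3  0.5  0.5  0.7  1.3  1.1  0.8  0.6  0.3 -0.2 -0.4 -0.5 -0.  -0.5
 -1.  -0.1  0.2  0.3  0.3  0.3  0.2  0.3  0.4  0.7  0.7 -0.6 -0.6 -0.5
 -0.1  0.1  0.6  0.1 -0.2 -0.2 -0.1  0.4  0.  -0.  -0.1  0.   0.  -0.1
 -0.1]
[-0.5 -0.3 -0.5 -0.4  0.2  0.3  0.1  0.1 -0.7 -0.5  0.5  0.4  0.2 -0.1
 -0.3 -0.3  0.1  0.2  0.2  0.2 -0.  -0.2  0.1  0.  -0.5 -0.8 -0.6 -0.6
 -0.5 -0.1 -0.1 -0.2 -0.2 -0.7 -0.6 -0.7 -0.5 -0.6 -0.7]
[ 1.6 -1.4]
[-0.9  0. ]
[-0.6 -2.6]
[0.2 0. ]
[ 1.5 -0.4]
[-1.3  0.2]
[-0.6 -0.8]
lid centre [[ 0.5454747  -0.04169288  0.14300443]] wing top [[ 0.52653369 -0.04448584  0.18810916]] blue [[ 0.50282969 -0.06433198  0.12369449]]
win [112.69510059] [ 2.89323042 -1.71539925]
post [103.88375528] [-0.03623269  0.01249842]
```

View pics/fit.png

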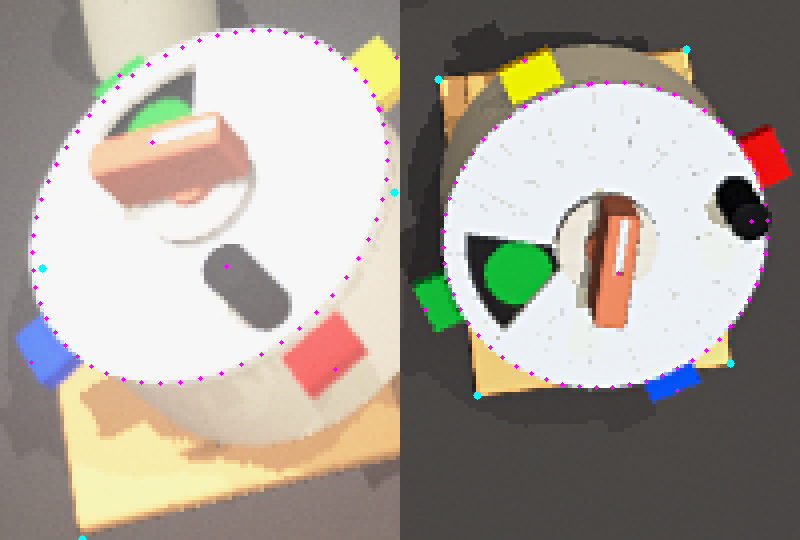

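The overlay fits: the magenta rim follows the lid in both views and the cyan dots sit on the plate corners. The lid is at about 104° and blue at 198° in the canister frame, so it needs about +94°. Now I plan the approach to the post.

```bash
cat >> h.py <<'E'
from scipy.spatial.transform import Rotation as Ro
p=np.load("p.npy")
def pose(rad,ang,h,yang): # position at polar (deg), tool z=-axis, tool y at yang deg
    R,b=frame(p); y=np.deg2rad(yang); ty=R@[np.cos(y),np.sin(y),0]; tz=-R[:,2]
    return P(p,rad,np.deg2rad(ang),h)[0], np.c_[np.cross(ty,tz),ty,tz]
def rel(A,B):
    d=A[1].T@(B[0]-A[0])/.2; w=Ro.from_matrix(A[1].T@B[1]).as_rotvec(degrees=True)/90
    return np.round(np.r_[d,w],4).tolist()
def now():
    s=r.read_state(); return s["tool_pos"],s["tcp_rot"]
def can(A): # tool pose in canister frame: rad, ang, h, yang, tilt
    R,b=frame(p); q=R.T@(A[0]-b); y=R.T@A[1]; return np.round([np.hypot(q[0],q[1])*1e3,np.rad2deg(np.arctan2(q[1],q[0])),q[2]*1e3,np.rad2deg(np.arctan2(y[1,1],y[0,1])),np.rad2deg(np.arccos(-y[2,2]))],2)
def split(A,B,n):
    w=Ro.from_matrix(A[1].T@B[1]).as_rotvec(); W=[(A[0]+(B[0]-A[0])*k/n, A[1]@Ro.from_rotvec(w*k/n).as_matrix()) for k in range(n+1)]
    for a,b in zip(W,W[1:]): print(rel(a,b))
E
python3 - <<'E'
from h import *
A=now(); B=pose(.075,283.9,.21,13.9); print(A[0],B[0],np.round(B[1],3)); split(A,B,3)
E
```

```text
[ 0.15181107 -0.63204906  0.25031076] [ 0.52534333 -0.11825233  0.26234586] [[-0.36   0.849  0.387]
 [ 0.928  0.368  0.057]
 [-0.094  0.379 -0.921]]
[0.8053, -0.6872, -0.0202, -0.0786, 0.0561, -0.3604]
[1.0487, -0.1463, 0.0109, -0.0786, 0.0561, -0.3604]
[0.9599, 0.4307, 0.1201, -0.0786, 0.0561, -0.3604]
```

>>> apply_moves:
  moves:
    - {"dx": 0.4, "dy": -0.35, "az": -0.11}
    - {"dx": 0.7, "dy": -0.5, "az": -0.2}
    - {"dx": 0.95, "dy": -0.7, "az": -0.3}
    - {"dx": 0.95, "dy": -0.7, "az": -0.36}
    - {"dx": 0.95, "dy": -0.7, "az": -0.36}
  fingers: 0

```text
invalid input
```

```bash
python3 - <<'E'
from h import *
A=now(); B=pose(.075,283.9,.21,13.9); split(A,B,2); s=r.read_state();print(s["clock"],np.round(s["qpos"]))
E
```

```text
[1.208, -1.0308, -0.0302, -0.118, 0.0841, -0.5406]
[1.5699, 0.2253, 0.0863, -0.118, 0.0841, -0.5406]
1.35 [74. 27. -1. 92.  0. 61. -3.]
```

>>> apply_moves:
  moves:
    - {"dx": 0.4, "dy": -0.35, "dz": 0, "ax": 0, "ay": 0, "az": -0.11}
    - {"dx": 0.7, "dy": -0.5, "dz": 0, "ax": 0, "ay": 0, "az": -0.2}
    - {"dx": 0.95, "dy": -0.7, "dz": 0, "ax": 0, "ay": 0, "az": -0.3}
    - {"dx": 0.95, "dy": -0.7, "dz": 0, "ax": 0, "ay": 0, "az": -0.36}
    - {"dx": 0.95, "dy": -0.7, "dz": 0, "ax": 0, "ay": 0, "az": -0.36}
  fingers: 0
  squeeze: 30

```text
clock: 1.98
tool_pos: [0.3073, -0.4481, 0.2508]
tcp_rot: [[0.69, 0.724, 0.002], [0.724, -0.69, 0.001], [0.002, 0.001, -1.0]]
contact_force: [-0.5, -0.6, -0.5]
opening: 1.002
gripper_force: 0.0
```

```bash
python3 - <<'E'
from h import *
A=now(); B=pose(.075,283.9,.21,13.9); split(A,B,2); s=r.read_state();print(s["clock"],np.round(s["qpos"]))
E
```

```text
[0.973, -0.1746, -0.0276, -0.1272, 0.0438, -0.3611]
[0.9135, 0.3741, 0.0599, -0.1272, 0.0438, -0.3611]
1.975 [ 62.  17. -12. 106.   4.  57.   5.]
```

>>> apply_moves:
  moves:
    - {"dx": 0.97, "dy": -0.17, "dz": -0.03, "ax": -0.127, "ay": 0.044, "az": -0.36}
    - {"dx": 0.97, "dy": -0.17, "dz": -0.03, "ax": -0.127, "ay": 0.044, "az": -0.36}
    - {"dx": 0.97, "dy": -0.17, "dz": -0.03, "ax": -0.127, "ay": 0.044, "az": -0.36}
    - {"dx": 0.97, "dy": -0.17, "dz": -0.03, "ax": -0.127, "ay": 0.044, "az": -0.36}
    - {"dx": 0.97, "dy": -0.17, "dz": -0.03, "ax": -0.127, "ay": 0.044, "az": -0.36}

```text
clock: 2.6
tool_pos: [0.414, -0.2895, 0.2565]
tcp_rot: [[0.202, 0.958, 0.204], [0.979, -0.199, -0.032], [0.01, 0.206, -0.978]]
contact_force: [0.5, 0.3, -0.3]
opening: 0.999
gripper_force: 0.0
```

```bash
python3 - <<'E'
from h import *
A=now(); B=pose(.075,283.9,.21,13.9); split(A,B,1); s=r.read_state();print(s["clock"],np.round(s["qpos"]))
E
```

```text
[0.9513, 0.3689, 0.0571, -0.1285, 0.0464, -0.3681]
2.6 [ 57.   9. -25. 117.  -1.  43.  22.]
```

>>> apply_moves:
  moves:
    - {"dx": 0.95, "dy": 0.37, "dz": 0.057, "ax": -0.128, "ay": 0.046, "az": -0.368}
    - {"dx": 0.95, "dy": 0.37, "dz": 0.057, "ax": -0.128, "ay": 0.046, "az": -0.368}
    - {"dx": 0.95, "dy": 0.37, "dz": 0.057, "ax": -0.128, "ay": 0.046, "az": -0.368}
    - {"dx": 0.95, "dy": 0.37, "dz": 0.057, "ax": -0.128, "ay": 0.046, "az": -0.368}
    - {"dx": 0.95, "dy": 0.37, "dz": 0.057, "ax": -0.128, "ay": 0.046, "az": -0.368}
    - {"dx": 0.95, "dy": 0.37, "dz": 0.057, "ax": -0.128, "ay": 0.046, "az": -0.368}

```text
clock: 3.35
tool_pos: [0.525, -0.12, 0.262]
tcp_rot: [[-0.357, 0.851, 0.385], [0.929, 0.365, 0.056], [-0.093, 0.378, -0.921]]
contact_force: [-0.3, -0.6, 0.6]
opening: 1.004
gripper_force: 0.0
```

```bash
python3 - <<'E'
from h import *
A=now(); print(can(A)); B=pose(.075,283.9,.21,13.9); split(A,B,1); 
B=pose(.075,283.9,.117,13.9); split(A,B,1); s=r.read_state();print(s["clock"],np.round(s["qpos"]))
im=[]
for n in ("top","side"):
    c=optics.capture(n); print(n,[(np.round(d["xy"],1),d["confidence"]) for d in tip_of("lid_post_top",n)[:2]])
    im.append(cv2.resize(c["frame"][190:330,180:380] if n=="side" else c["frame"][180:320,230:430],None,fx=2,fy=2))
cv2.imwrite("pics/a1.png",np.vstack(im)[:,:,::-1])
E
```

```text
[ 7.6450e+01 -7.6840e+01  2.0994e+02  1.3710e+01  1.1000e-01]
[0.0072, 0.0049, -0.0003, -0.0012, 0.0005, -0.0021]
[0.0076, 0.0058, 0.4647, -0.0012, 0.0005, -0.0021]
3.35 [ 49.  10. -38. 119.  -3.  31.  37.]
top [(array([340.8, 259.4]), 0.86)]
side [(array([239.6, 269.9]), 0.9)]
```

View pics/a1.png

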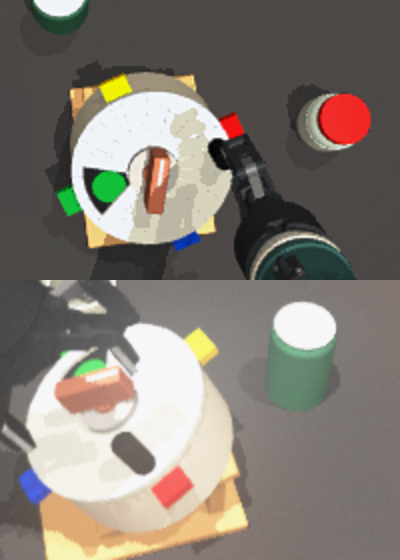

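>>> apply_moves:
  moves:
    - {"dx": 0.008, "dy": 0.006, "dz": 0.23, "ax": -0.001, "ay": 0.0, "az": -0.002}
    - {"dx": 0.008, "dy": 0.006, "dz": 0.4, "ax": -0.001, "ay": 0.0, "az": -0.002}
    - {"dx": 0.008, "dy": 0.006, "dz": 0.465, "ax": -0.001, "ay": 0.0, "az": -0.002}
    - {"dx": 0.008, "dy": 0.006, "dz": 0.465, "ax": -0.001, "ay": 0.0, "az": -0.002}

```text
clock: 4.05
tool_pos: [0.5618, -0.1099, 0.1767]
tcp_rot: [[-0.365, 0.847, 0.386], [0.926, 0.372, 0.059], [-0.094, 0.379, -0.92]]
contact_force: [0.1, 1.4, 1.0]
opening: 0.997
gripper_force: 0.0
```

>>> apply_moves:
  moves:
    - {"dx": 0, "dy": 0, "dz": 0, "ax": 0, "ay": 0, "az": 0}
    - {"dx": 0, "dy": 0, "dz": 0, "ax": 0, "ay": 0, "az": 0}
    - {"dx": 0, "dy": 0, "dz": 0, "ax": 0, "ay": 0, "az": 0}
    - {"dx": 0, "dy": 0, "dz": 0, "ax": 0, "ay": 0, "az": 0}
    - {"dx": 0, "dy": 0, "dz": 0, "ax": 0, "ay": 0, "az": 0}
    - {"dx": 0, "dy": 0, "dz": 0, "ax": 0, "ay": 0, "az": 0}
  fingers: 255
  squeeze: 20

```text
clock: 4.8
tool_pos: [0.5618, -0.1105, 0.1775]
tcp_rot: [[-0.364, 0.847, 0.387], [0.926, 0.372, 0.057], [-0.096, 0.38, -0.92]]
contact_force: [-3.8, -1.2, 5.6]
opening: 0.251
gripper_force: 21.8
```

```bash
python3 - <<'E'
from h import *
A=now(); print(can(A)); s=r.read_state();print(s["clock"],s["opening"],s["contact_force"],s["gripper_force"])
# rows for arc from 283.9 to 283.9+94
a0=pose(.075,283.9,.117,13.9)
for k in np.arange(10,101,10): print(k,rel(a0,pose(.075,283.9+k,.117,13.9+k)))
E
```

```text
[ 7.3020e+01 -7.4820e+01  1.1737e+02  1.4150e+01  6.0000e-02]
4.8 0.2509674950151798 [-3.82547868 -1.19317236  5.58644911] 21.770830750465393
10 [0.0057, 0.0651, 0.0, 0.0, -0.0, -0.1111]
20 [0.0226, 0.1283, 0.0, 0.0, 0.0, -0.2222]
30 [0.0502, 0.1875, 0.0, 0.0, -0.0, -0.3333]
40 [0.0877, 0.241, 0.0, 0.0, -0.0, -0.4444]
50 [0.134, 0.2873, 0.0, 0.0, 0.0, -0.5556]
60 [0.1875, 0.3248, 0.0, 0.0, -0.0, -0.6667]
70 [0.2467, 0.3524, 0.0, 0.0, 0.0, -0.7778]
80 [0.3099, 0.3693, 0.0, 0.0, 0.0, -0.8889]
90 [0.375, 0.375, 0.0, -0.0, 0.0, -1.0]
100 [0.4401, 0.3693, 0.0, 0.0, 0.0, -1.1111]
```

>>> apply_moves:
  moves:
    - {"dx": 0.0057, "dy": 0.0651, "dz": 0, "ax": 0, "ay": 0, "az": -0.111}
    - {"dx": 0.0226, "dy": 0.1283, "dz": 0, "ax": 0, "ay": 0, "az": -0.222}
    - {"dx": 0.0502, "dy": 0.1875, "dz": 0, "ax": 0, "ay": 0, "az": -0.333}
    - {"dx": 0.0877, "dy": 0.241, "dz": 0, "ax": 0, "ay": 0, "az": -0.444}
    - {"dx": 0.134, "dy": 0.2873, "dz": 0, "ax": 0, "ay": 0, "az": -0.556}
    - {"dx": 0.1875, "dy": 0.3248, "dz": 0, "ax": 0, "ay": 0, "az": -0.667}
    - {"dx": 0.2467, "dy": 0.3524, "dz": 0, "ax": 0, "ay": 0, "az": -0.778}
    - {"dx": 0.2467, "dy": 0.3524, "dz": 0, "ax": 0, "ay": 0, "az": -0.778}
    - {"dx": 0.2467, "dy": 0.3524, "dz": 0, "ax": 0, "ay": 0, "az": -0.778}

```text
clock: 5.92
tool_pos: [0.6029, -0.0374, 0.1992]
tcp_rot: [[-0.921, -0.054, 0.386], [-0.034, 0.998, 0.058], [-0.388, 0.041, -0.921]]
contact_force: [-7.4, 1.1, 6.1]
opening: 0.245
gripper_force: 21.9
```

```bash
python3 - <<'E'
from h import *
A=now(); print(can(A)); s=r.read_state();print(s["clock"],s["opening"],s["contact_force"],s["gripper_force"],np.round(s["qpos"]))
for k in (378.1,): 
  for f in (.33,.67,1):
    a=can(A); print(rel(A,pose(.0745,a[1]+(k-a[1]-360*(a[1]>0)*0-360*(a[1]<180))*f,.117,a[3]+(k-360-a[1])*f)))
c=optics.capture("top"); cv2.imwrite("pics/b1.png",cv2.resize(c["frame"][190:320,240:400],None,fx=3,fy=3,interpolation=3)[:,:,::-1])
print([(d["xy"],d["confidence"]) for d in tip_of("lid_window","top")])
E
```

```text
[ 7.4910e+01 -3.1200e+00  1.1731e+02  8.4230e+01  8.0000e-02]
5.925 0.2454118600927697 [-7.35812715  1.13276258  6.1336441 ] 21.884161233901978 [ 39.  24. -45. 115.  30.  27.  69.]
[0.0069, 0.0451, 0.0016, 0.0009, -0.0002, -0.0778]
[0.0177, 0.0908, 0.0017, 0.0009, -0.0002, -0.158]
[0.0335, 0.1334, 0.0017, 0.0009, -0.0001, -0.2358]
[([305.0, 287.1], 0.74)]
```

View pics/b1.png

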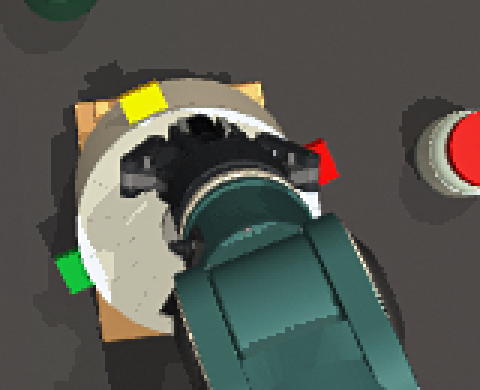

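>>> apply_moves:
  moves:
    - {"dx": 0.007, "dy": 0.045, "dz": 0, "ax": 0, "ay": 0, "az": -0.078}
    - {"dx": 0.0177, "dy": 0.0908, "dz": 0, "ax": 0, "ay": 0, "az": -0.158}
    - {"dx": 0.0335, "dy": 0.1334, "dz": 0, "ax": 0, "ay": 0, "az": -0.236}
    - {"dx": 0.0335, "dy": 0.1334, "dz": 0, "ax": 0, "ay": 0, "az": -0.236}
    - {"dx": 0.0335, "dy": 0.1334, "dz": 0, "ax": 0, "ay": 0, "az": -0.236}

```text
clock: 6.65
tool_pos: [0.5966, -0.0111, 0.1982]
tcp_rot: [[-0.839, -0.382, 0.389], [-0.391, 0.919, 0.059], [-0.38, -0.102, -0.919]]
contact_force: [-1.4, 2.6, 3.7]
opening: 0.247
gripper_force: 21.5
```

```bash
python3 - <<'E'
from h import *
A=now(); print(can(A)); s=r.read_state();print(s["clock"],s["opening"],s["contact_force"],s["gripper_force"],np.round(s["qpos"]))
for n in ("side","top"):
  c=optics.capture(n); print([(d["xy"],d["confidence"]) for d in tip_of("lid_post_top",n)]); print([(d["xy"],d["confidence"]) for d in tip_of("lid_window",n)])
a=can(A)
for t in (195,198.1,201): print(proj(c,P(p,.052,np.deg2rad(t),.088)))
E
```

```text
[ 75.8   17.49 117.33 105.33   0.18]
6.65 0.24667569753273583 [-1.36962968  2.59730412  3.74113887] 21.513504087924957 [ 40.  25. -49. 116.  37.  27.  81.]
[([259.4, 212.2], 0.63), ([243.9, 249.7], 0.16)]
[([224.2, 241.6], 0.57)]
[([295.3, 239.9], 0.62)]
[]
[[314.07630452 284.38597317]]
[[315.23973483 283.9077509 ]]
[[316.30472728 283.40900939]]
```

>>> apply_moves:
  moves:
    - {"dx": 0, "dy": 0, "dz": 0, "ax": 0, "ay": 0, "az": 0}
    - {"dx": 0, "dy": 0, "dz": 0, "ax": 0, "ay": 0, "az": 0}
    - {"dx": 0, "dy": 0, "dz": 0, "ax": 0, "ay": 0, "az": 0}
    - {"dx": 0, "dy": 0, "dz": -0.25, "ax": 0, "ay": 0, "az": 0}
    - {"dx": 0, "dy": 0, "dz": -0.5, "ax": 0, "ay": 0, "az": 0}
    - {"dx": -0.1, "dy": 0.25, "dz": -0.7, "ax": 0, "ay": 0, "az": 0}
    - {"dx": -0.2, "dy": 0.5, "dz": -0.7, "ax": 0, "ay": 0, "az": 0}
    - {"dx": -0.3, "dy": 0.8, "dz": -0.7, "ax": 0, "ay": 0, "az": 0}
    - {"dx": -0.3, "dy": 0.8, "dz": -0.7, "ax": 0, "ay": 0, "az": 0}
    - {"dx": -0.3, "dy": 0.8, "dz": -0.7, "ax": 0, "ay": 0, "az": 0}
  fingers: 0

```text
clock: 8.2
tool_pos: [0.5305, 0.1507, 0.3323]
tcp_rot: [[-0.838, -0.384, 0.387], [-0.394, 0.917, 0.058], [-0.377, -0.104, -0.92]]
contact_force: [0.7, 0.1, 0.2]
opening: 1.001
gripper_force: 0.0
```

```bash
python3 - <<'E'
from h import *
import pickle
A=now(); s=r.read_state();print(s["clock"],A[0],s["contact_force"])
im=[];C={}
for n in ("side","top"):
  c=C[n]=optics.capture(n)
  for l in ("lid_post_top","lid_window","blue_well","wing_top","screw_mark"): print(n,l,[(d["xy"],d["confidence"]) for d in tip_of(l,n)[:2]])
  for t in (195,198.1,201): print(t,proj(c,P(p,.052,np.deg2rad(t),.088)),proj(c,P(p,.075,np.deg2rad(t+180),.133)))
  f=cv2.resize(c["frame"],None,fx=4,fy=4,interpolation=3)
  im.append(f[860:1320,1020:1420] if n=="top" else f[860:1320,740:1140])
pickle.dump(C,open("c2.pkl","wb"))
cv2.imwrite("pics/b2.png",np.hstack(im)[:,:,::-1])
E
```

```text
8.2 [0.53053949 0.15068126 0.33226858] [0.65390354 0.12511585 0.16496099]
side lid_post_top [([260.7, 214.8], 0.88)]
side lid_window [([210.7, 272.2], 0.82)]
side blue_well [([213.3, 271.9], 0.96)]
side wing_top [([222.8, 242.2], 0.71)]
side screw_mark [([243.9, 247.1], 0.65)]
195 [[212.87056572 270.95985282]] [[258.28432691 215.33824081]]
198.1 [[213.47574728 271.98363689]] [[257.20609065 214.03146924]]
201 [[214.10429088 272.8968036 ]] [[256.11808757 212.88973452]]
top lid_post_top [([296.9, 240.4], 0.95)]
top lid_window [([312.1, 285.9], 0.92)]
top blue_well [([312.7, 284.0], 0.73)]
top wing_top [([307.7, 273.9], 0.53)]
top screw_mark [([306.5, 254.9], 0.93)]
195 [[314.07630452 284.38597317]] [[296.6551035  241.07949265]]
198.1 [[315.23973483 283.9077509 ]] [[294.83940986 241.83641274]]
201 [[316.30472728 283.40900939]] [[293.17985153 242.62666065]]
```

View pics/b2.png

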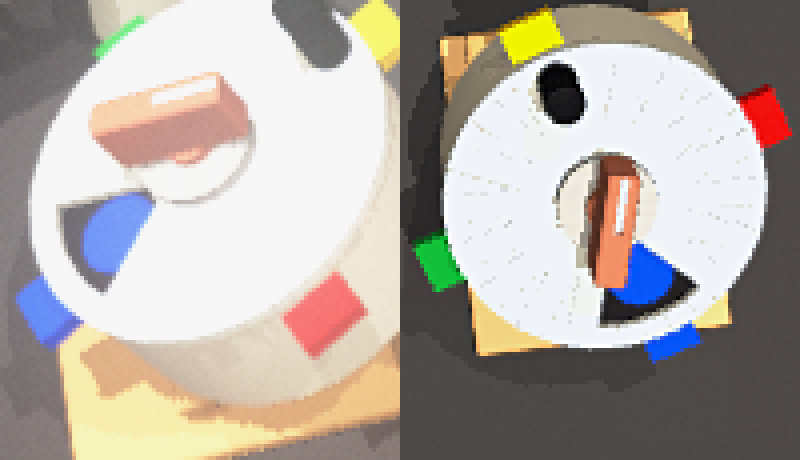

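```bash
cat >> h.py <<'E'
def ray(c,uv,h):
    R,b=frame(p); Rc=np.array(c["R"]); o=-Rc.T@np.array(c["t"])
    d=Rc.T@[(uv[0]-c["cx"])/c["fx"],(uv[1]-c["cy"])/c["fy"],1]
    k=(R[:,2]@(b+h*R[:,2]-o))/(R[:,2]@d); q=R.T@(o+k*d-b); return np.round([np.hypot(q[0],q[1])*1e3,np.rad2deg(np.arctan2(q[1],q[0]))%360],1)
E
python3 - <<'E'
from h import *
import pickle
C=pickle.load(open("c2.pkl","rb")); C0=pickle.load(open("c1.pkl","rb"))[0]
for n,l,uv in (("top","w1",(305.5,296.2)),("top","w2",(329.2,286.7)),("side","w1",(199.2,266.2)),("side","w2",(211.2,288))): print(n,l,ray(C[n],uv,.088))
for n,uv in (("side",(260.7,214.8)),("top",(296.9,240.4))): print("post",n,ray(C[n],uv,.133))
for n in C:
  f=C[n]["frame"]; hsv=cv2.cvtColor(f,cv2.COLOR_RGB2HSV)
  for l,lo,hi in (("b",100,128),("y",20,34),("g",48,78),("r",0,6)):
    m=((hsv[...,0]>=lo)&(hsv[...,0]<=hi)&(hsv[...,1]>110)&(hsv[...,2]>80)).astype(np.uint8)
    k,lab,st,ce=cv2.connectedComponentsWithStats(m)
    for i in range(1,k):
      q=ray(C[n],ce[i],.0755)
      if st[i,4]>25 and q[0]<120: print(n,l,st[i,4],q, "deeper(h=.07)",ray(C[n],ce[i],.07))
  # well disc as seen, wing orientation
  m=((hsv[...,0]<=14)&(hsv[...,1]>60)&(hsv[...,1]<200)).astype(np.uint8)
  m2=(m>0); 
E
```

```text
top w1 [ 76.8 173.8]
top w2 [ 76.5 217.8]
side w1 [ 76.2 172.1]
side w2 [ 74.9 217.8]
post side [79.  13.2]
post top [76.2 14.3]
side b 212 [ 56.5 187.4] deeper(h=.07) [ 58.5 183.1]
side b 148 [101.5 198.7] deeper(h=.07) [103.1 196.1]
side y 158 [99.8 17.2] deeper(h=.07) [100.3  19.8]
side r 225 [ 99.9 287.9] deeper(h=.07) [ 96.3 287.6]
top b 151 [ 59.1 198.7] deeper(h=.07) [ 61.8 198.5]
top b 74 [103.5 197.6] deeper(h=.07) [106.5 197.5]
top y 157 [100.4  18.4] deeper(h=.07) [98.7 18.5]
top y 112 [102.5 139.5] deeper(h=.07) [104.5 140.5]
top g 112 [101.4 107.5] deeper(h=.07) [102.2 108.8]
top r 127 [ 99.5 289.2] deeper(h=.07) [ 99.9 287.9]
```

The window centre is at about 195° and blue at about 198°, so the lid is roughly 3° short. I'll regrasp the post and nudge it.

```bash
python3 - <<'E'
from h import *
A=now(); B=pose(.075,16.5,.2,105.3); B2=pose(.075,16.5,.117,105.3); print(rel(A,B),rel(A,B2))
E
```

```text
[0.2978, -0.8038, 0.285, 0.0004, 0.0008, 0.001] [0.2983, -0.8041, 0.7, 0.0004, 0.0008, 0.001]
```

>>> apply_moves:
  moves:
    - {"dx": 0.1, "dy": -0.27, "dz": 0.1, "ax": 0, "ay": 0, "az": 0}
    - {"dx": 0.2, "dy": -0.54, "dz": 0.2, "ax": 0, "ay": 0, "az": 0}
    - {"dx": 0.298, "dy": -0.804, "dz": 0.28, "ax": 0, "ay": 0, "az": 0}
    - {"dx": 0.298, "dy": -0.804, "dz": 0.28, "ax": 0, "ay": 0, "az": 0.001}
    - {"dx": 0.298, "dy": -0.804, "dz": 0.48, "ax": 0, "ay": 0, "az": 0.001}
    - {"dx": 0.298, "dy": -0.804, "dz": 0.7, "ax": 0, "ay": 0, "az": 0.001}
    - {"dx": 0.298, "dy": -0.804, "dz": 0.7, "ax": 0, "ay": 0, "az": 0.001}
    - {"dx": 0.298, "dy": -0.804, "dz": 0.7, "ax": 0, "ay": 0, "az": 0.001}

```text
clock: 9.8
tool_pos: [0.597, -0.0109, 0.1991]
tcp_rot: [[-0.838, -0.383, 0.388], [-0.392, 0.918, 0.059], [-0.379, -0.103, -0.92]]
contact_force: [-0.0, 0.4, 0.3]
opening: 1.001
gripper_force: 0.0
```

>>> apply_moves:
  moves:
    - {"dx": 0, "dy": 0, "dz": 0, "ax": 0, "ay": 0, "az": 0}
    - {"dx": 0, "dy": 0, "dz": 0, "ax": 0, "ay": 0, "az": 0}
    - {"dx": 0, "dy": 0, "dz": 0, "ax": 0, "ay": 0, "az": 0}
    - {"dx": 0, "dy": 0, "dz": 0, "ax": 0, "ay": 0, "az": 0}
    - {"dx": 0, "dy": 0, "dz": 0, "ax": 0, "ay": 0, "az": 0}
    - {"dx": 0, "dy": 0, "dz": 0, "ax": 0, "ay": 0, "az": 0}
  fingers: 255

```text
clock: 10.55
tool_pos: [0.5968, -0.0125, 0.1983]
tcp_rot: [[-0.839, -0.381, 0.388], [-0.391, 0.919, 0.057], [-0.378, -0.103, -0.92]]
contact_force: [-3.9, -1.4, 6.6]
opening: 0.248
gripper_force: 21.8
```

```bash
python3 - <<'E'
from h import *
A=now(); print(can(A)); a=can(A); s=r.read_state();print(s["clock"],s["contact_force"])
for k in (18.5,20.7,22): print(rel(A,pose(.075,k,a[2]/1e3,105.3+k-17.5)))
E
```

```text
[7.5350e+01 1.6500e+01 1.1743e+02 1.0532e+02 7.0000e-02]
10.55 [-3.92958908 -1.38965288  6.63949087]
[0.0023, 0.0131, -0.0, -0.0001, 0.0008, -0.0108]
[0.0033, 0.0274, -0.0, -0.0001, 0.0008, -0.0353]
[0.0042, 0.0359, -0.0, -0.0001, 0.0008, -0.0497]
```

>>> apply_moves:
  moves:
    - {"dx": 0.002, "dy": 0.012, "dz": 0, "ax": 0, "ay": 0, "az": -0.018}
    - {"dx": 0.003, "dy": 0.022, "dz": 0, "ax": 0, "ay": 0, "az": -0.035}
    - {"dx": 0.003, "dy": 0.022, "dz": 0, "ax": 0, "ay": 0, "az": -0.035}
    - {"dx": 0.003, "dy": 0.022, "dz": 0, "ax": 0, "ay": 0, "az": -0.035}

```text
clock: 11.05
tool_pos: [0.595, -0.0085, 0.1978]
tcp_rot: [[-0.816, -0.427, 0.389], [-0.441, 0.895, 0.058], [-0.373, -0.124, -0.92]]
contact_force: [-1.8, -0.6, 5.8]
opening: 0.25
gripper_force: 21.7
```

```bash
python3 - <<'E'
from h import *
A=now(); print(can(A)); s=r.read_state();print(s["contact_force"])
E
```

```text
[ 75.47  19.82 117.43 108.51   0.13]
[-1.77560025 -0.57207276  5.77796006]
```

>>> apply_moves:
  moves:
    - {"dx": 0, "dy": 0, "dz": 0, "ax": 0, "ay": 0, "az": 0}
    - {"dx": 0, "dy": 0, "dz": 0, "ax": 0, "ay": 0, "az": 0}
    - {"dx": 0, "dy": 0, "dz": 0, "ax": 0, "ay": 0, "az": 0}
    - {"dx": 0, "dy": 0, "dz": -0.25, "ax": 0, "ay": 0, "az": 0}
    - {"dx": 0, "dy": 0, "dz": -0.5, "ax": 0, "ay": 0, "az": 0}
    - {"dx": -0.1, "dy": 0.25, "dz": -0.7, "ax": 0, "ay": 0, "az": 0}
    - {"dx": -0.2, "dy": 0.5, "dz": -0.7, "ax": 0, "ay": 0, "az": 0}
    - {"dx": -0.3, "dy": 0.8, "dz": -0.7, "ax": 0, "ay": 0, "az": 0}
    - {"dx": -0.3, "dy": 0.8, "dz": -0.7, "ax": 0, "ay": 0, "az": 0}
    - {"dx": -0.3, "dy": 0.8, "dz": -0.7, "ax": 0, "ay": 0, "az": 0}
  fingers: 0

```text
clock: 12.3
tool_pos: [0.5206, 0.1535, 0.3283]
tcp_rot: [[-0.816, -0.429, 0.387], [-0.442, 0.895, 0.058], [-0.371, -0.124, -0.92]]
contact_force: [0.5, -1.4, -0.7]
opening: 0.998
gripper_force: 0.0
```

```bash
python3 - <<'E'
from h import *
import pickle
im=[];C={}
for n in ("side","top"):
  c=C[n]=optics.capture(n)
  for l,h in (("lid_post_top",.133),("lid_window",.088),("blue_well",.088)): print(n,l,[(ray(c,d["xy"],h),d["confidence"]) for d in tip_of(l,n)[:1]])
  # rectify lid plane: 0.25mm... canister frame top-down, 4px/mm? use 2px/mm
  src=[];dst=[]
  for X in ((-.1,-.1),(.1,-.1),(.1,.1),(-.1,.1)):
    src.append(proj(c,P(p,np.hypot(*X),np.arctan2(X[1],X[0]),.088))[0]); dst.append((200-X[1]*2000,200-X[0]*2000))
  H=cv2.getPerspectiveTransform(np.float32(src),np.float32(dst)); w=cv2.warpPerspective(c["frame"],H,(400,400),flags=2)
  for a,col in ((198.2,(255,0,255)),(198.2-22.4,(0,160,0)),(198.2+22.4,(0,160,0))):
    t=np.deg2rad(a); cv2.line(w,(200,200),(int(200-np.sin(t)*200),int(200-np.cos(t)*200)),col,1)
  im.append(w)
pickle.dump(C,open("c3.pkl","wb"))
cv2.imwrite("pics/b3.png",np.hstack(im)[:,:,::-1])
E
```

```text
side lid_post_top [(array([76.4, 17.9]), 0.68)]
side lid_window [(array([ 50. , 195.9]), 0.82)]
side blue_well [(array([ 54.2, 196.1]), 0.8)]
top lid_post_top [(array([76.7, 17.6]), 0.85)]
top lid_window [(array([ 61.4, 197. ]), 0.62)]
top blue_well [(array([ 51.1, 202.6]), 0.68)]
```

View pics/b3.png

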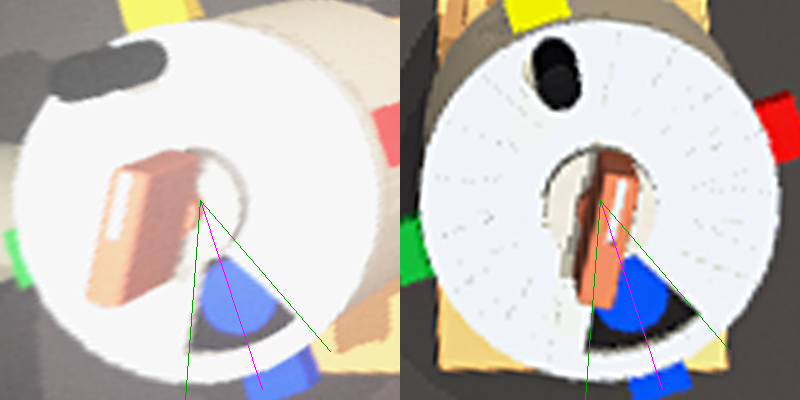

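The window edges lie on the ±22.4° lines around the blue direction in both rectified views, so the lid is set. Next, the wing's orientation.

```bash
cat >> h.py <<'E'
def rect(c,h,s=3000):
    src=[];dst=[]
    for X in ((-.06,-.06),(.06,-.06),(.06,.06),(-.06,.06)):
        src.append(proj(c,P(p,np.hypot(*X),np.arctan2(X[1],X[0]),h))[0]); dst.append((200-X[1]*s,200-X[0]*s))
    return cv2.warpPerspective(c["frame"],cv2.getPerspectiveTransform(np.float32(src),np.float32(dst)),(400,400),flags=2)
def white(c):  # white line on wing: angle, at h=.137
    w=rect(c,.137); hsv=cv2.cvtColor(w,cv2.COLOR_RGB2HSV); cop=((hsv[...,0]<14)&(hsv[...,1]>70)).astype(np.uint8)
    k,l,st,ce=cv2.connectedComponentsWithStats(cop); i=1+st[1:,4].argmax(); hull=cv2.convexHull(cv2.findContours((l==i).astype(np.uint8),0,1)[0][0])
    m=np.zeros((400,400),np.uint8); cv2.fillConvexPoly(m,hull,1); m=cv2.erode(m,np.ones((9,9)))
    wl=np.argwhere((m>0)&(hsv[...,1]<70)&(hsv[...,2]>150))
    x=(200-wl[:,0])/3.;y=(200-wl[:,1])/3.; d=np.linalg.svd(np.c_[x-x.mean(),y-y.mean()],full_matrices=0)[2][0]
    return w,len(wl),x.mean(),y.mean(),np.rad2deg(np.arctan2(d[1],d[0]))
E
python3 - <<'E'
from h import *
import pickle
C=pickle.load(open("c3.pkl","rb")); im=[]
for n in C:
    w,*q=white(C[n]); print(n,q); im.append(w)
cv2.imwrite("pics/w.png",np.hstack(im)[:,:,::-1])
A=now(); print(can(A))
E
```

```text
side [2260, np.float64(15.945427728613568), np.float64(-10.101622418879055), np.float64(112.61716010918508)]
top [1199, np.float64(15.468723936613845), np.float64(-2.854045037531276), np.float64(167.52576063545638)]
[2.0957e+02 6.8620e+01 2.5703e+02 1.0837e+02 5.0000e-02]
```

View pics/w.png

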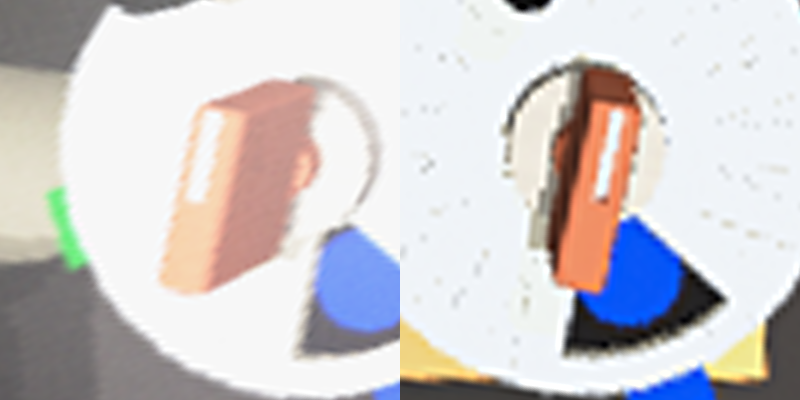

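```bash
python3 - <<'E'
from h import *
A=now(); print(rel(A,pose(0,0,.21,78)),rel(A,pose(0,0,.122,78)),np.round(r.read_state()["qpos"]))
E
```

```text
[0.6701, -0.8058, 0.2344, 0.0003, 0.0005, 0.3374] [0.6705, -0.8059, 0.6744, 0.0003, 0.0005, 0.3374] [ 41.  10. -69. 114.  24.  42.  76.]
```

>>> apply_moves:
  moves:
    - {"dx": 0.2, "dy": -0.24, "dz": 0.05, "ax": 0, "ay": 0, "az": 0.1}
    - {"dx": 0.4, "dy": -0.48, "dz": 0.1, "ax": 0, "ay": 0, "az": 0.2}
    - {"dx": 0.6, "dy": -0.7, "dz": 0.2, "ax": 0, "ay": 0, "az": 0.3}
    - {"dx": 0.67, "dy": -0.806, "dz": 0.23, "ax": 0, "ay": 0, "az": 0.337}
    - {"dx": 0.67, "dy": -0.806, "dz": 0.23, "ax": 0, "ay": 0, "az": 0.337}
    - {"dx": 0.67, "dy": -0.806, "dz": 0.23, "ax": 0, "ay": 0, "az": 0.337}
  fingers: 110

```text
clock: 13.45
tool_pos: [0.4989, -0.0462, 0.2571]
tcp_rot: [[-0.921, 0.041, 0.389], [0.069, 0.996, 0.059], [-0.384, 0.081, -0.92]]
contact_force: [0.8, 0.9, -0.2]
opening: 0.567
gripper_force: 0.0
```

```bash
python3 - <<'E'
from h import *
A=now(); print(can(A),rel(A,pose(0,0,.122,78)),np.round(r.read_state()["qpos"]),r.read_state()["opening"])
E
```

```text
[2.8600e+00 5.5900e+01 2.1126e+02 7.8310e+01 1.8000e-01] [0.0064, -0.0143, 0.4462, 0.0016, 0.0013, 0.0034] [ 65.  10. -64. 124.  10.  29.  83.] 0.567191482552213
```

>>> apply_moves:
  moves:
    - {"dx": 0.003, "dy": -0.007, "dz": 0.1, "ax": 0, "ay": 0, "az": 0.003}
    - {"dx": 0.003, "dy": -0.007, "dz": 0.25, "ax": 0, "ay": 0, "az": 0.003}
    - {"dx": 0.003, "dy": -0.007, "dz": 0.44, "ax": 0, "ay": 0, "az": 0.003}
    - {"dx": 0.003, "dy": -0.007, "dz": 0.44, "ax": 0, "ay": 0, "az": 0.003}
    - {"dx": 0.003, "dy": -0.007, "dz": 0.44, "ax": 0, "ay": 0, "az": 0.003}

```text
clock: 14.08
tool_pos: [0.5322, -0.0422, 0.1764]
tcp_rot: [[-0.92, 0.045, 0.389], [0.074, 0.996, 0.059], [-0.384, 0.083, -0.919]]
contact_force: [-0.1, -0.4, -0.6]
opening: 0.568
gripper_force: 0.0
```

```bash
python3 - <<'E'
from h import *
A=now(); s=r.read_state(); print(can(A),rel(A,pose(0,0,.122,78)),s["contact_force"],s["wrist_torque"],np.round(s["qpos"]),s["opening"])
E
```

```text
[  1.7   58.98 123.85  78.05   0.2 ] [0.0028, -0.0081, 0.0092, 0.0017, 0.0014, 0.0005] [-0.09795522 -0.40153046 -0.56242585] [-0.06336246  0.38757062 -0.00352079] [ 43.  20. -45. 125.  29.  20.  63.] 0.5680954178106443
```

>>> apply_moves:
  moves:
    - {"dx": 0.003, "dy": -0.008, "dz": 0.009, "ax": 0, "ay": 0, "az": 0}
    - {"dx": 0.003, "dy": -0.008, "dz": 0.009, "ax": 0, "ay": 0, "az": 0}
    - {"dx": 0.003, "dy": -0.008, "dz": 0.009, "ax": 0, "ay": 0, "az": 0}
    - {"dx": 0.003, "dy": -0.008, "dz": 0.009, "ax": 0, "ay": 0, "az": 0}
    - {"dx": 0.003, "dy": -0.008, "dz": 0.009, "ax": 0, "ay": 0, "az": 0}
    - {"dx": 0.003, "dy": -0.008, "dz": 0.009, "ax": 0, "ay": 0, "az": 0}
  fingers: 255
  squeeze: 45

```text
clock: 14.82
tool_pos: [0.5323, -0.042, 0.1754]
tcp_rot: [[-0.919, 0.044, 0.391], [0.073, 0.995, 0.061], [-0.387, 0.085, -0.918]]
contact_force: [-8.3, 11.6, 14.5]
opening: 0.207
gripper_force: 61.0
```

```bash
cat >> h.py <<'E'
def tq():
    s=r.read_state(); R=frame(p)[0]; return "t",s["clock"],can(now()),"F",np.round(R.T@s["contact_force"],1),"T",np.round(R.T@s["wrist_torque"],3),"grip",s["gripper_force"],"tau7",s["tau"][6],np.round(s["qpos"])
E
python3 - <<'E'
from h import *
print(*tq()); print([tip_of("screw_mark",n) for n in ("side",) if optics.capture(n)])
E
```

```text
t 14.825 [  1.73  68.09 122.89  78.08   0.36] F [-0.3 12.7 15.9] T [ 1.916  0.699 -0.051] grip 61.03103860281408 tau7 0.061698846984654665 [ 43.  20. -45. 125.  30.  20.  63.]
[[{'xy': [244.8, 246.5], 'confidence': 0.95}]]
```

>>> apply_moves:
  moves:
    - {"dx": 0, "dy": 0.008, "dz": -0.01, "ax": 0, "ay": 0, "az": 0}
    - {"dx": 0, "dy": 0.008, "dz": -0.01, "ax": 0, "ay": 0, "az": 0}
    - {"dx": 0, "dy": 0.008, "dz": -0.01, "ax": 0, "ay": 0, "az": 0}

```text
clock: 15.3
tool_pos: [0.5319, -0.0418, 0.1759]
tcp_rot: [[-0.919, 0.045, 0.391], [0.075, 0.995, 0.062], [-0.386, 0.086, -0.918]]
contact_force: [7.5, 7.3, -10.6]
opening: 0.202
gripper_force: 63.2
```

```bash
python3 - <<'E'
from h import *
print(*tq())
E
```

```text
t 15.3 [  1.95  75.57 123.52  77.95   0.38] F [  3.7   6.2 -13.1] T [ 1.191 -0.437  0.013] grip 63.169764930826204 tau7 -0.02859728643670678 [ 43.  20. -45. 125.  29.  20.  63.]
```

>>> apply_moves:
  moves:
    - {"dx": 0, "dy": 0.004, "dz": 0.004, "ax": 0, "ay": 0, "az": 0.04}
    - {"dx": 0, "dy": 0.004, "dz": 0.004, "ax": 0, "ay": 0, "az": 0.08}
    - {"dx": 0, "dy": 0.004, "dz": 0.004, "ax": 0, "ay": 0, "az": 0.12}
    - {"dx": 0, "dy": 0.004, "dz": 0.004, "ax": 0, "ay": 0, "az": 0.16}
    - {"dx": 0, "dy": 0.004, "dz": 0.004, "ax": 0, "ay": 0, "az": 0.16}

```text
clock: 15.92
tool_pos: [0.5321, -0.0419, 0.1757]
tcp_rot: [[-0.879, 0.275, 0.39], [0.322, 0.945, 0.059], [-0.353, 0.178, -0.919]]
contact_force: [0.2, 5.1, 0.5]
opening: 0.204
gripper_force: 65.5
```

```bash
python3 - <<'E'
from h import *
print(*tq())
E
```

```text
t 15.925 [  1.79  72.63 123.33  63.49   0.27] F [1.  5.  0.1] T [0.948 0.202 0.01 ] grip 65.52672496160085 tau7 -0.05662078270688653 [ 40.  19. -42. 125.  25.  19.  52.]
```

>>> apply_moves:
  moves:
    - {"dx": 0, "dy": 0, "dz": 0, "ax": 0, "ay": 0, "az": 0.04}
    - {"dx": 0, "dy": 0, "dz": 0, "ax": 0, "ay": 0, "az": 0.08}
    - {"dx": 0, "dy": 0, "dz": 0, "ax": 0, "ay": 0, "az": 0.12}
    - {"dx": 0, "dy": 0, "dz": 0, "ax": 0, "ay": 0, "az": 0.14}
    - {"dx": 0, "dy": 0, "dz": 0, "ax": 0, "ay": 0, "az": 0.14}

```text
clock: 16.55
tool_pos: [0.532, -0.0422, 0.1756]
tcp_rot: [[-0.798, 0.46, 0.39], [0.52, 0.852, 0.059], [-0.305, 0.25, -0.919]]
contact_force: [-1.7, 4.4, 4.9]
opening: 0.204
gripper_force: 66.3
```

```bash
python3 - <<'E'
from h import *
print(*tq())
E
```

```text
t 16.55 [  1.53  74.57 123.28  50.92   0.24] F [0.9 4.6 5. ] T [ 0.915  0.196 -0.04 ] grip 66.26069589219696 tau7 0.0015286099733202718 [ 38.  18. -38. 125.  22.  18.  43.]
```

>>> apply_moves:
  moves:
    - {"dx": 0, "dy": 0, "dz": 0, "ax": 0, "ay": 0, "az": 0.03}
    - {"dx": 0, "dy": 0, "dz": 0, "ax": 0, "ay": 0, "az": 0.06}
    - {"dx": 0, "dy": 0, "dz": 0, "ax": 0, "ay": 0, "az": 0.09}

```text
clock: 16.92
tool_pos: [0.5319, -0.0423, 0.1756]
tcp_rot: [[-0.725, 0.568, 0.39], [0.635, 0.77, 0.059], [-0.267, 0.29, -0.919]]
contact_force: [-1.9, 4.9, 4.5]
opening: 0.203
gripper_force: 66.3
```

```bash
python3 - <<'E'
from h import *
print(*tq())
import pickle
C={n:optics.capture(n) for n in ("side","top")}
print(*tq())
for n in C: print([(d["xy"],d["confidence"],ray(C[n],d["xy"],.098)) for d in tip_of("screw_mark",n)])
cv2.imwrite("pics/s1.png",cv2.resize(C["side"]["frame"][210:310,180:300],(720,600),interpolation=3)[:,:,::-1])
E
```

```text
t 16.925 [  1.38  78.05 123.26  42.76   0.22] F [0.6 5.1 4.6] T [0.874 0.202 0.084] grip 66.25497057500979 tau7 0.24470575153827667 [ 36.  18. -36. 125.  20.  18.  37.]
t 17.025 [  1.4   77.06 123.28  42.79   0.22] F [1.  4.7 4.1] T [ 0.936  0.178 -0.065] grip 66.23342973722174 tau7 -0.09874485433101654 [ 36.  18. -36. 125.  20.  18.  37.]
[([240.6, 253.6], 0.6, array([ 17.8, 313.8]))]
[([312.3, 257.1], 0.52, array([ 23.6, 324.1]))]
```

View pics/s1.png

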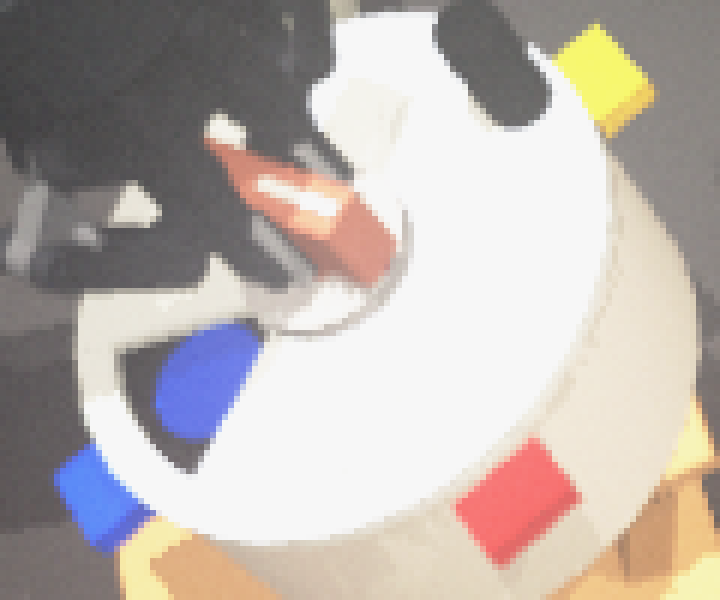

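```bash
cat > m.py <<'E'
from h import *
R=frame(p)[0]; T=[];t7=[]
for i in range(5):
    s=r.read_state(); T.append(R.T@s["wrist_torque"]); t7.append(s["tau"][6]); optics.capture("side")
print(r.read_state()["clock"],can(now()),"T",np.mean(T,0).round(3),np.std(T,0).round(3),"tau7",np.mean(t7).round(3),np.round(t7,3),"F",np.round(R.T@s["contact_force"],1))
print([(np.round(d["xy"],1),round(d["confidence"],2),ray(optics.capture("side"),d["xy"],.098)) for d in tip_of("screw_mark","side")[:2]])
E
python3 m.py
```

```text
17.375 [  1.38  77.43 123.27  42.82   0.22] T [ 0.904  0.194 -0.073] [0.041 0.044 0.031] tau7 0.05 [0.046 0.053 0.052 0.051 0.05 ] F [1.4 5.2 4.2]
[(array([245.4, 254.5]), 0.94, array([ 28.2, 316.8]))]
```

>>> apply_moves:
  moves:
    - {"dx": 0, "dy": 0, "dz": 0, "ax": 0, "ay": 0, "az": 0.02}
    - {"dx": 0, "dy": 0, "dz": 0, "ax": 0, "ay": 0, "az": 0.04}
    - {"dx": 0, "dy": 0, "dz": 0, "ax": 0, "ay": 0, "az": 0.06}
    - {"dx": 0, "dy": 0, "dz": 0, "ax": 0, "ay": 0, "az": 0.06}

```text
clock: 17.98
tool_pos: [0.5318, -0.0424, 0.1756]
tcp_rot: [[-0.669, 0.633, 0.39], [0.704, 0.707, 0.059], [-0.239, 0.313, -0.919]]
contact_force: [-2.6, 4.3, 4.7]
opening: 0.202
gripper_force: 66.2
```

```bash
python3 m.py
```

```text
18.225 [  1.29  78.91 123.28  37.42   0.21] T [ 0.863  0.211 -0.033] [0.023 0.017 0.017] tau7 0.04 [0.001 0.042 0.051 0.052 0.052] F [-0.1  5.1  5.3]
[(array([238.8, 254.7]), 0.71, array([ 15.9, 302.8]))]
```

Once settled, tau7 reads a clean 0.05 N m, so the screw is still running free at 40.6° turned.

>>> apply_moves:
  moves:
    - {"dx": 0, "dy": 0, "dz": 0, "ax": 0, "ay": 0, "az": 0.025}
    - {"dx": 0, "dy": 0, "dz": 0, "ax": 0, "ay": 0, "az": 0.05}
    - {"dx": 0, "dy": 0, "dz": 0, "ax": 0, "ay": 0, "az": 0.075}
    - {"dx": 0, "dy": 0, "dz": 0, "ax": 0, "ay": 0, "az": 0.075}
    - {"dx": 0, "dy": 0, "dz": 0, "ax": 0, "ay": 0, "az": 0.075}

```text
clock: 18.95
tool_pos: [0.5318, -0.0425, 0.1755]
tcp_rot: [[-0.59, 0.708, 0.389], [0.783, 0.62, 0.058], [-0.2, 0.339, -0.919]]
contact_force: [-2.1, 4.6, 5.3]
opening: 0.201
gripper_force: 66.3
```

```bash
python3 m.py
```

```text
19.2 [  1.19  84.7  123.27  30.66   0.19] T [ 0.773  0.242 -0.06 ] [0.028 0.026 0.019] tau7 0.05 [0.051 0.051 0.05  0.05  0.049] F [0.5 5.3 4.8]
[(array([239.7, 256.7]), 0.83, array([ 20.5, 297.1]))]
```

>>> apply_moves:
  moves:
    - {"dx": 0, "dy": 0, "dz": 0, "ax": 0, "ay": 0, "az": 0.025}
    - {"dx": 0, "dy": 0, "dz": 0, "ax": 0, "ay": 0, "az": 0.05}
    - {"dx": 0, "dy": 0, "dz": 0, "ax": 0, "ay": 0, "az": 0.075}
    - {"dx": 0, "dy": 0, "dz": 0, "ax": 0, "ay": 0, "az": 0.075}
    - {"dx": 0, "dy": 0, "dz": 0, "ax": 0, "ay": 0, "az": 0.075}

```text
clock: 19.92
tool_pos: [0.5317, -0.0425, 0.1755]
tcp_rot: [[-0.502, 0.772, 0.389], [0.85, 0.524, 0.058], [-0.159, 0.36, -0.919]]
contact_force: [-2.6, 4.3, 5.5]
opening: 0.201
gripper_force: 66.3
```

```bash
python3 m.py
```

```text
20.175 [  1.13  89.45 123.27  23.91   0.18] T [ 0.702  0.27  -0.037] [0.009 0.04  0.034] tau7 0.049 [0.05  0.05  0.049 0.049 0.048] F [0.  4.8 4.9]
[(array([238.2, 257. ]), 0.63, array([ 18.6, 290.4]))]
```

>>> apply_moves:
  moves:
    - {"dx": 0, "dy": 0, "dz": 0, "ax": 0, "ay": 0, "az": 0.025}
    - {"dx": 0, "dy": 0, "dz": 0, "ax": 0, "ay": 0, "az": 0.05}
    - {"dx": 0, "dy": 0, "dz": 0, "ax": 0, "ay": 0, "az": 0.075}
    - {"dx": 0, "dy": 0, "dz": 0, "ax": 0, "ay": 0, "az": 0.075}
    - {"dx": 0, "dy": 0, "dz": 0, "ax": 0, "ay": 0, "az": 0.075}

```text
clock: 20.9
tool_pos: [0.5316, -0.0427, 0.1754]
tcp_rot: [[-0.408, 0.826, 0.389], [0.906, 0.42, 0.058], [-0.115, 0.376, -0.919]]
contact_force: [-4.3, 4.8, 6.8]
opening: 0.202
gripper_force: 66.6
```

```bash
python3 m.py
```

```text
21.15 [  1.08  94.19 123.25  17.17   0.16] T [0.697 0.364 0.051] [0.027 0.037 0.017] tau7 -0.042 [-0.041 -0.042 -0.043 -0.043 -0.043] F [-0.1  4.2  7. ]
[(array([235.1, 259.2]), 0.55, array([ 18.8, 269.7]))]
```

>>> apply_moves:
  moves:
    - {"dx": 0, "dy": 0, "dz": 0, "ax": 0, "ay": 0, "az": 0.02}
    - {"dx": 0, "dy": 0, "dz": 0, "ax": 0, "ay": 0, "az": 0.035}
    - {"dx": 0, "dy": 0, "dz": 0, "ax": 0, "ay": 0, "az": 0.035}
    - {"dx": 0, "dy": 0, "dz": 0, "ax": 0, "ay": 0, "az": 0.035}

```text
clock: 21.75
tool_pos: [0.5315, -0.0427, 0.1754]
tcp_rot: [[-0.362, 0.847, 0.389], [0.927, 0.37, 0.058], [-0.095, 0.382, -0.92]]
contact_force: [-4.4, 4.2, 6.5]
opening: 0.205
gripper_force: 66.6
```

```bash
python3 m.py
```

```text
22.0 [  1.04  98.93 123.25  14.03   0.15] T [0.656 0.376 0.127] [0.014 0.042 0.024] tau7 -0.13 [-0.129 -0.13  -0.13  -0.131 -0.131] F [-0.3  4.4  7.4]
[(array([238.1, 258.5]), 0.57, array([ 21.1, 285.5]))]
```

>>> apply_moves:
  moves:
    - {"dx": 0, "dy": 0, "dz": 0, "ax": 0, "ay": 0, "az": 0.02}
    - {"dx": 0, "dy": 0, "dz": 0, "ax": 0, "ay": 0, "az": 0.045}
    - {"dx": 0, "dy": 0, "dz": 0, "ax": 0, "ay": 0, "az": 0.045}
    - {"dx": 0, "dy": 0, "dz": 0, "ax": 0, "ay": 0, "az": 0.045}

```text
clock: 22.6
tool_pos: [0.5315, -0.0427, 0.1754]
tcp_rot: [[-0.301, 0.871, 0.389], [0.951, 0.303, 0.058], [-0.067, 0.387, -0.92]]
contact_force: [-3.8, 4.9, 6.7]
opening: 0.204
gripper_force: 66.6
```

```bash
python3 m.py
```

```text
22.85 [  1.06 103.75 123.23   9.96   0.15] T [0.644 0.378 0.039] [0.032 0.023 0.019] tau7 -0.044 [-0.042 -0.043 -0.044 -0.044 -0.044] F [-1.1  3.8  7.6]
[]
```

```bash
cat > wf.py <<'E'
from h import *
import pickle,sys
def box(th,dx=0,dy=0):
    R,b=frame(p); t=np.deg2rad(th); u=np.array([np.cos(t),np.sin(t),0]); v=np.array([-np.sin(t),np.cos(t),0])
    return np.array([b+R@(np.array([dx,dy,h])+a*u*.032+c*v*.009) for h in (.103,.137) for a in(-1,1) for c in (-1,1)])
def score(c,th,dx,dy):
    q=proj(c,box(th,dx,dy)); m=np.zeros(c["frame"].shape[:2],np.uint8); cv2.fillConvexPoly(m,cv2.convexHull(np.round(q*16).astype(np.int32)),1,shift=4); m=m>0
    hsv=cv2.cvtColor(c["frame"],cv2.COLOR_RGB2HSV).astype(int)
    cop=((hsv[...,0]<14)|(hsv[...,0]>172))&(hsv[...,1]>60)&(hsv[...,2]>60)
    cc=proj(c,P(p,0,0,.12))[0]; yy,xx=np.indices(cop.shape); near=np.hypot(xx-cc[0],yy-cc[1])<32
    dark=(hsv[...,2]<110)|((hsv[...,2]<150)&(hsv[...,1]<50)); v=near&~dark
    return (m&cop&v).sum()/max(1,((m|cop)&v).sum()),(cop&v).sum()
def fit(c):
    best=max(((score(c,th,dx,dy)[0],th,dx,dy) for th in range(-110,10,3) for dx in (-.002,0,.002) for dy in (-.002,0,.002)))
    best=max(((score(c,th,best[2],best[3])[0],th,best[2],best[3]) for th in np.arange(best[1]-4,best[1]+5)))
    return np.round(best,3),score(c,*best[1:])[1]
if __name__=="__main__":
    for n,c in pickle.load(open("c3.pkl","rb")).items(): print("before",n,fit(c))
    a=can(now()); print("tool x-dir",a[3]-90)
    for n in ("side","top"): print("now",n,fit(optics.capture(n)))
E
python3 wf.py; python3 m.py
```

```text
before side (array([ 5.66e-01, -2.50e+01,  0.00e+00, -2.00e-03]), np.int64(430))
before top (array([ 7.84e-01, -1.10e+01,  0.00e+00,  2.00e-03]), np.int64(254))
tool x-dir -80.03999999999999
now side (array([ 6.79e-01, -7.50e+01, -2.00e-03,  2.00e-03]), np.int64(283))
now top (array([ 6.21e-01, -7.70e+01,  0.00e+00,  2.00e-03]), np.int64(144))
23.25 [  1.08 102.66 123.24   9.96   0.15] T [0.635 0.385 0.042] [0.019 0.035 0.023] tau7 -0.045 [-0.045 -0.045 -0.045 -0.045 -0.045] F [-0.1  5.5  7. ]
[(array([241.3, 258. ]), 0.88, array([ 25.2, 297.5]))]
```

>>> apply_moves:
  moves:
    - {"dx": 0, "dy": 0, "dz": 0, "ax": 0, "ay": 0, "az": 0.006}
    - {"dx": 0, "dy": 0, "dz": 0, "ax": 0, "ay": 0, "az": 0.012}
    - {"dx": 0, "dy": 0, "dz": 0, "ax": 0, "ay": 0, "az": 0.018}
    - {"dx": 0, "dy": 0, "dz": 0, "ax": 0, "ay": 0, "az": 0.024}
    - {"dx": 0, "dy": 0, "dz": 0, "ax": 0, "ay": 0, "az": 0.03}

```text
clock: 23.98
tool_pos: [0.5315, -0.0427, 0.1753]
tcp_rot: [[-0.261, 0.884, 0.389], [0.964, 0.259, 0.058], [-0.049, 0.39, -0.92]]
contact_force: [-3.7, 4.1, 5.5]
opening: 0.205
gripper_force: 66.6
```

```bash
python3 m.py
```

```text
24.225 [  1.05 106.03 123.24   7.3    0.14] T [0.604 0.392 0.244] [0.018 0.042 0.045] tau7 -0.239 [-0.242 -0.273 -0.243 -0.218 -0.216] F [-1.2  4.5  7.7]
[(array([240.4, 260.9]), 0.96, array([ 28.7, 287.8]))]
```

>>> apply_moves:
  moves:
    - {"dx": 0, "dy": 0, "dz": 0, "ax": 0, "ay": 0, "az": 0.006}
    - {"dx": 0, "dy": 0, "dz": 0, "ax": 0, "ay": 0, "az": 0.012}
    - {"dx": 0, "dy": 0, "dz": 0, "ax": 0, "ay": 0, "az": 0.018}
    - {"dx": 0, "dy": 0, "dz": 0, "ax": 0, "ay": 0, "az": 0.024}
    - {"dx": 0, "dy": 0, "dz": 0, "ax": 0, "ay": 0, "az": 0.03}

```text
clock: 24.95
tool_pos: [0.5314, -0.0428, 0.1753]
tcp_rot: [[-0.219, 0.895, 0.389], [0.975, 0.213, 0.058], [-0.031, 0.392, -0.92]]
contact_force: [-5.0, 4.7, 6.8]
opening: 0.203
gripper_force: 66.6
```

```bash
python3 m.py; python3 wf.py | tail -2
```

```text
25.2 [  1.06 108.24 123.24   4.6    0.14] T [0.589 0.411 0.267] [0.031 0.02  0.04 ] tau7 -0.24 [-0.242 -0.274 -0.244 -0.22  -0.218] F [-1.3  4.1  7.2]
[(array([240.9, 257.9]), 0.86, array([ 24.4, 296.7]))]
now side (array([ 6.57e-01, -7.90e+01, -2.00e-03,  2.00e-03]), np.int64(274))
now top (array([ 6.08e-01, -8.70e+01, -2.00e-03,  0.00e+00]), np.int64(137))
```

The same plateau (-0.24/-0.27 N m) on two slow steps shows the clutch is slipping, with an estimated slip of 0.1–0.34 rad. I stop here, release and retreat.

>>> apply_moves:
  moves:
    - {"dx": 0, "dy": 0, "dz": 0, "ax": 0, "ay": 0, "az": 0}
    - {"dx": 0, "dy": 0, "dz": 0, "ax": 0, "ay": 0, "az": 0}
    - {"dx": 0, "dy": 0, "dz": 0, "ax": 0, "ay": 0, "az": 0}
    - {"dx": 0, "dy": 0, "dz": 0, "ax": 0, "ay": 0, "az": 0}
    - {"dx": 0, "dy": 0, "dz": -0.1, "ax": 0, "ay": 0, "az": 0}
    - {"dx": 0, "dy": 0, "dz": -0.3, "ax": 0, "ay": 0, "az": 0}
    - {"dx": 0, "dy": 0, "dz": -0.5, "ax": 0, "ay": 0, "az": 0}
    - {"dx": 0, "dy": 0, "dz": -0.8, "ax": 0, "ay": 0, "az": 0}
    - {"dx": 0.2, "dy": 0, "dz": -0.8, "ax": 0, "ay": 0, "az": 0}
    - {"dx": 0.5, "dy": 0, "dz": -0.8, "ax": 0, "ay": 0, "az": 0}
    - {"dx": 0.8, "dy": 0, "dz": -0.8, "ax": 0, "ay": 0, "az": 0}
    - {"dx": 0.8, "dy": 0, "dz": -0.8, "ax": 0, "ay": 0, "az": 0}
  fingers: 110

```text
clock: 26.9
tool_pos: [0.4334, 0.1078, 0.3169]
tcp_rot: [[-0.226, 0.894, 0.388], [0.974, 0.22, 0.059], [-0.032, 0.391, -0.92]]
contact_force: [-0.3, -0.4, 0.3]
opening: 0.57
gripper_force: 0.0
```

```bash
python3 - <<'E'
from wf import *
print(r.read_state()["clock"],r.read_state()["contact_force"],now()[0])
C0=pickle.load(open("c1.pkl","rb"))[0]; C3=pickle.load(open("c3.pkl","rb"))
for n in ("top","side"):
    c=optics.capture(n); print(n,"wing",fit(c),"lid window same?")
    try: print(white(c)[1:])
    except Exception as e: print(e)
    for l,h in (("lid_post_top",.133),("lid_window",.088),("screw_mark",.098)): print(l,[(np.round(d["xy"],1),ray(c,d["xy"],h),d["confidence"]) for d in tip_of(l,n)[:1]])
    # red pixels on collar
    hsv=cv2.cvtColor(c["frame"],cv2.COLOR_RGB2HSV).astype(int); m=((hsv[...,0]<6)|(hsv[...,0]>172))&(hsv[...,1]>150)
    q=[(*ray(c,(x,y),.098),hsv[y,x].tolist()) for y,x in np.argwhere(m)]; print([z for z in q if 16<z[0]<29][:15])
    h0=cv2.cvtColor(C0[n]["frame"],cv2.COLOR_RGB2HSV).astype(int); m=((h0[...,0]<6)|(h0[...,0]>172))&(h0[...,1]>150); q=[(*ray(c,(x,y),.098),) for y,x in np.argwhere(m)]; print("init",[z for z in q if 16<z[0]<29][:15])
    for l in ("mug","jam_jar","tea_tin"): print(l,[np.round(d["extent"]) for d in find_in(l,n)[:1]])
    optics
E
```

```text
26.9 [-0.30602048 -0.38080744  0.25091826] [0.43342646 0.10782105 0.31692899]
top wing (array([ 8.0e-01, -8.3e+01,  2.0e-03,  2.0e-03]), np.int64(379)) lid window same?
(1530, np.float64(6.08082788671024), np.float64(-11.671241830065359), np.float64(-127.54663854716074))
lid_post_top [(array([295.8, 241.5]), array([74.8, 16.5]), 0.93)]
lid_window [(array([315.7, 285.1]), array([ 55.1, 197.9]), 0.92)]
screw_mark [(array([315.5, 261.1]), array([ 21.9, 294. ]), 0.56)]
[(np.float64(21.1), np.float64(296.1), [1, 196, 161]), (np.float64(23.0), np.float64(293.1), [0, 242, 250]), (np.float64(24.9), np.float64(290.5), [0, 244, 253]), (np.float64(18.1), np.float64(293.7), [2, 214, 157]), (np.float64(20.0), np.float64(290.4), [2, 222, 154])]
init []
mug [array([188., 258., 233., 297.])]
jam_jar [array([378., 226., 416., 256.])]
tea_tin [array([247., 159., 273., 198.])]
side wing (array([  0.473, -80.   ,   0.   ,   0.   ]), np.int64(276)) lid window same?
(3563, np.float64(6.639161755075312), np.float64(-19.700720366732156), np.float64(111.5822688149428))
lid_post_top [(array([261.1, 211.4]), array([83.2, 17.4]), 0.75)]
lid_window [(array([211.9, 271.4]), array([ 53.9, 194.4]), 0.76)]
screw_mark [(array([237.7, 258.8]), array([ 21.1, 283.1]), 0.92)]
[]
init []
mug [array([201., 183., 239., 223.])]
jam_jar [array([263., 366., 306., 419.])]
tea_tin [array([312., 203., 348., 252.])]
```

```bash
python3 -c "
from cell import r; print(r.finish_job())"
```

```text
the job is handed in; nothing more can be done
None
```

The job is handed in: the lid window sits over blue (about 198°, in line with the blue tab), the wing screw is tightened to first clutch slip (about 0.2–0.3 rad, estimated from torque and camera) and released, and mug, jar and tin were never touched.

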